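# Put a re-tinned incense burner back together

### The arm

A 6-joint arm with a two-finger parallel gripper is mounted at the origin on the work surface. World frame = base frame: x ahead of the robot, y to its left, z up, the work surface at z = 0. Lengths are in mm, angles in rad, forces in N, time in s.
With the tool pointing down it reaches from about 275 to 750 mm from the base axis. Payload 10.2 kg.
Tool frame: the origin (TCP) lies on the centre line of the jaws, within the pads' length; the fingertips stand 19 mm ahead of it and the grasp point (between the pads) is the TCP; z points along the fingers, y is the line along which they close (so a half turn about z gives the same grasp; the last joint's range is limited). The gripper opens to 85 mm and grips with 20 to 120 N. Pads are 22 mm wide; open, the fingers measure 114 mm over their backs; the gripper's body (76 mm by 85 mm) begins 54 mm behind the grasp point. The pads swing forward as they close: fully open they stand 13 mm farther back than shut.
Start: joints at [1.096, 0.313, 1.498, -0, 1.331, -0.223], TCP at [130.815, 508.447, 221.694] pointing down, gripper open.
Joint ranges: [-2.94, 2.94], [-0.97, 2.17], [0.19, 2.56], [-1.23, 4.37], [0.02, 3.11], [-2.88, 2.88]. Speed limits (rad/s): [2.39, 2.39, 3.01, 3.14, 3.14, 3.14].

### API

Orientations are given as a unit quaternion [w, x, y, z].
In Python, from rig import sense, capture, finish_job, regions_of, mark_of gives the robot as it stands.
- The arm moves only by the tool jog_arm, never from a script. Its argument "series" is text: rows parted by semicolons, each of 7 numbers parted by spaces: the shift along the tool's x, y, z in units of 0.4 m (1.0 is 0.4 m), then the turn, a rotation vector about the tool's x, y, z in units of pi/2 rad (1.0 is pi/2 rad), then the opening, from -1 (shut) to 1 (fully open). A call has 1 to 20 rows; each row is the pose to reach, as a shift and turn from the pose commanded when the call began, along the tool's axes at that moment; what a row does not reach only later rows make up. A row lasts 1/8 s, in which the tool goes at most 62.5 mm and 10.7 degrees, less where a joint would pass 70% of its speed; a pose out of reach is approached as far as the arm can. A call with a number of a shift or a turn outside -1 to 1 is refused whole. A call with a gripper value outside its range is refused whole. The fingers move at their own pace and stop on an object; "grip_force" is the grip in N (left out, the last holds). Time passes only in rows, so rows that repeat a pose let the fingers close. It gives the time, the measured TCP pose, the force, the opening and the grip force at its end, in the units of the state.
- sense(): the state, without advancing time (a new reading comes with each control period).
- capture(name): name is "side" or "top" or "wrist"; returns a dict with "img" (480x640x3 uint8, red, green, blue), "intrinsics" (3x3 intrinsics, pixels), "R" (3x3) and "t" (3): a world point X has camera coordinates R X + t. Camera axes: x right, y down, z forward; pixel columns grow to the right and rows downward; lengths in mm; the calibration is good to about 2 mm. A picture is of the moment at which its call begins. There is no depth.
- finish_job(): hands the job in; it is judged then, once.
Trained networks look in a picture, given as the dict that the camera call returned (one of the last four; its "shot" number tells which), for a name from the list of things; names that differ only in an ending like _2 or _b are one class to them, and where a whole thing is asked for, a point or a joint stands for the part that bears it (a point fixed in the world has none). Each returns a list of dicts, best first, with "confidence" (0 to 1); they miss things now and then, are a little off and sometimes report something else, mostly with a low value. They report only what shows in the picture. A call takes as long as a camera call. They do not tell look-alikes from the thing itself.
- regions_of(label, picture): "region" (480x640 bool, what is visible of it) and "point" ([row, column] in pixels, amid what is visible of it).
- mark_of(label, picture): "point" ([row, column] in pixels: a listed point, or the origin of a listed thing).
The state is a dict: "time_s": time; "joints": joint angles; "dq": joint speeds; "tau": joint torques, N m; "eef_pos": TCP position; "ee_rot": TCP orientation; "force": force on the tool from outside, world axes, zero at the start; "wrist_torque": the same for the moment, N m; "grip_width": opening from 0.0 (shut) to 1.0 (fully open); "grip_force": force on a finger pad.
Only numpy, scipy, OpenCV 4.12 (cv2) and the standard library are available. Lean on these libraries where they do the work, as an engineer would, in place of code of your own. Each camera call takes 0.05 s, during which the arm holds its last target. There are 200 camera calls.

### The job

Build the copper incense burner up on the middle of the small square blue tile lying on the table: first the shallow dish, then the little ember cup in the middle of the dish, then the pierced drum over the cup and down inside the dish's rim, then the lid on the drum, and last the brass finial on the lid's pin. Finish each part before bringing the next, so that all stand upright and fully seated, and leave the lidded measuring cup and the iron tongs where they are.

Things in the scene. Friction and masses are not known exactly. Their poses are not given: they have to be found in the camera images.
- tile: Square blue glazed tile flat on the table, 100 x 100 mm, 8 mm thick. Origin at the centre of its underside, z up. Its place and yaw vary. Not part of the tiled shelf at the left; it is fixed to the table.
- dish: Shallow round copper dish, 64 mm across, 20 mm high, upright. Origin: centre of its underside, z up. Foot 46 mm across flaring out up to 9 mm; upright side 64 mm across from 9 to 20 mm (grip here). Inside, a flat floor 14 mm above the origin within a rim 58 mm across inside, 6 mm high above the floor. On the tile its origin is 8 mm above the tile's.
- ember_cup: Small plain tinned (silvery) open cup, 30 mm across outside, 34 mm high, upright at the start. Origin at the centre of its underside, z up. Stands on the dish's floor (its origin 14 mm above the dish's); grip its upper 20 mm so that the fingertips stay above the dish's rim.
- drum: Copper tube with rows of dark pierced holes, open at both ends, 52 mm across outside, 44 mm inside, 50 mm high, standing upright at the start (either end alike). Origin at the centre of its underside, z up. It goes down around the ember cup and inside the dish's rim (3 mm play all round) onto the dish's floor, its origin 14 mm above the dish's.
- lid: Domed copper lid, 56 mm across, 48 high, upright. Origin: centre of its underside, z up. From below: spigot 38 mm across, 0 to 7 mm (3 mm play in the drum); flange 56 mm across whose underside (7 mm) rests on the drum's edge; dome to 22 mm; neck 24 mm across, 22 to 38 mm (grip here); brass pin 10 mm across, 38 to 48 mm. Seated, its origin is 43 mm above the drum's.
- finial: Cast brass finial, 52 mm high, upright. Origin: centre of its underside, z up. Base 32 mm across, 0 to 13 mm, with a hidden bore from below 17 mm across, 13 mm deep; narrow waist; round body 24 mm across, 18 to 38 mm (grip here); point on top. Seated, its base rests on the lid's neck, the pin in the bore (3.5 mm play), its origin 38 mm above the lid's.
- measure: Lidded copper measuring cup, about 64 mm across, 92 mm high with its knob, a brass handle reaching 56 mm from the axis on its own +y side; standing among the parts, loose. Origin at the centre of its underside. To be left alone.
- tongs: Blackened iron tongs lying on the table beyond the parts, 240 mm long along their own x (roughly across, along world y), 12 mm high, loose. Origin on the underside at the pivot. To be left alone.
There are look-alikes about, which are no part of the job. Several things look just like the ember_cup: the one meant starts farthest to the robot's right.

How it is judged (in metres and radians):
On the way, in this order (a step that is already met when the one before it is completed fails the run):
1. the dish stands on the tile, let go (horizontal distance between dish and tile below 0.015 m and z of dish in the frame of tile between 0.006 and 0.01 m and angle between dish's own z axis and vertical below 0.06 rad and contact force between the fingers and dish below 0.1 N and linear speed of dish below 0.01 m/s), for 0.2 s.
2. the ember cup stands in the dish on the tile, let go (all of step 1 and horizontal distance between ember_cup and dish below 0.01 m and z of ember_cup in the frame of dish between 0.012 and 0.016 m and angle between ember_cup's own z axis and vertical below 0.06 rad and contact force between the fingers and ember_cup below 0.1 N and linear speed of ember_cup below 0.01 m/s), for 0.2 s.
3. the drum is seated in the dish around the ember cup, let go (all of step 2 and horizontal distance between drum and dish below 0.005 m and z of drum in the frame of dish between 0.012 and 0.016 m and angle between drum's own z axis and vertical below 0.06 rad and contact force between the fingers and drum below 0.1 N and linear speed of drum below 0.01 m/s), for 0.2 s.
4. the lid is seated on the drum, let go (all of step 3 and horizontal distance between lid and drum below 0.005 m and z of lid in the frame of drum between 0.041 and 0.045 m and angle between lid's own z axis and vertical below 0.06 rad and contact force between the fingers and lid below 0.1 N and linear speed of lid below 0.01 m/s), for 0.2 s.
At the end, for the whole second after the job is handed in: Dish on the tile within 15 mm of its middle, cup on the dish floor within 10 mm, drum in the dish, lid on the drum, finial on the lid each within 5 mm of centre; heights within 2 mm, all upright within 0.06 rad, released, at rest (all of step 4 and horizontal distance between finial and lid below 0.005 m and z of finial in the frame of lid between 0.036 and 0.04 m and angle between finial's own z axis and vertical below 0.06 rad and contact force between the fingers and finial below 0.1 N and linear speed of finial below 0.01 m/s); the robot touches nothing.
It fails at once if the measuring cup is shifted by more than 20 mm (distance of measure from where it was at the start of the episode above 0.02 m).
It fails at once if the measuring cup is tipped (angle between measure's own z axis and vertical above 0.3 rad).
It fails at once if the tongs are shifted by more than 20 mm (distance of tongs from where it was at the start of the episode above 0.02 m).
It also fails if it takes over 144 s, if anything falls off the work surface, if the arm or the gripper's body presses on something with over 40 N, if the wrist force passes 120 N, or if a joint passes its speed limit or range.

## Working session

There is one attempt and no reset: what is moved stays moved. The work goes in short steps, Python scripts to look and compute and a tool call to move; the robot and the scene stay as the last step left them, time stands still between calls to the robot, and variables do not carry over. Pictures are saved under pics/ and viewed, at most 14 in all, crops included, and the job is handed in when it is done.

Besides the shell and the picture viewer there is one more tool, called after "Emit:" by a JSON object that holds its "op" and its "data". jog_arm: Moves the arm, as the interface text tells. Shifts and turns lie within -1 to 1; 1 stands for 0.4 m of shift or pi/2 rad of turn. Its arguments: {"type":"object","properties":{"series":{"type":"string"},"grip_force":{"type":"number"}},"required":["series"]}

```bash
mkdir -p pics; ls; cat > h.py <<'E'
import numpy as np, cv2
from rig import sense, capture, finish_job, regions_of, mark_of
def save(p,n): cv2.imwrite('pics/'+n+'.png',cv2.cvtColor(p['img'],cv2.COLOR_RGB2BGR))
def ray(p,rc):
    K=np.array(p['intrinsics']);R=np.array(p['R']);t=np.array(p['t'])
    d=R.T@np.linalg.inv(K)@np.array([rc[1],rc[0],1.]);return -R.T@t,d
def atz(p,rc,z):
    o,d=ray(p,rc);return (o+d*(z-o[2])/d[2])
def proj(p,X):
    c=np.array(p['R'])@np.array(X)+np.array(p['t']);u=np.array(p['intrinsics'])@c;return np.array([u[1]/u[2],u[0]/u[2]])
E
python3 - <<'E'
from h import *
s=sense();print(s)
for n in ['side','top','wrist']:
    p=capture(n);save(p,n+'0');print(n,ray(p,(240,320)),p['intrinsics'][0])
    if n=='wrist':continue
    for l in ['tile','dish','ember_cup','drum','lid','finial','measure','tongs']:
        z={'tile':0}.get(l,0)
        print(l,[(np.round(m['point']).tolist(),round(m['confidence'],2),atz(p,m['point'],z).round()[:2].tolist()) for m in mark_of(l,p)])
E
```

```text
pics
{'time_s': 0.0, 'joints': array([ 1.09565271e+00,  3.13442514e-01,  1.49844140e+00,  8.41285967e-06,
        1.33097971e+00, -2.23419164e-01]), 'dq': array([ 0.00117063, -0.00055473, -0.00010165, -0.00015661,  0.00067087,
        0.00018795]), 'tau': array([-1.11493631e-03, -4.12267363e+01, -2.59747857e+01, -1.84453438e-04,
        4.16890369e-03, -2.56121012e-05]), 'eef_pos': array([130.65904552, 508.20747273, 221.13728313]), 'ee_rot': array([-2.21316803e-04,  1.25531154e-01,  9.92089475e-01, -5.95717492e-04]), 'force': array([0.08401645, 0.04118585, 0.2896992 ]), 'wrist_torque': array([0.07877546, 0.03209536, 0.06607226]), 'grip_force': 0.0, 'grip_width': 0.9995590673791445}
side (array([438.36210697, 601.71229243, 493.0537243 ]), array([ 0.21793483, -0.76552583, -0.60539014])) [436.63141225   0.         319.0584959 ]
tile [([186.0, 426.0], 0.96, [445.0, -281.0]), ([226.0, 230.0], 0.67, [796.0, -16.0])]
dish [([293.0, 392.0], 0.96, [466.0, 81.0])]
ember_cup [([222.0, 360.0], 0.84, [556.0, -102.0]), ([197.0, 338.0], 0.7, [621.0, -178.0]), ([211.0, 283.0], 0.65, [716.0, -94.0])]
[... 490 characters left out ...]
], 0.71, [463.0, 84.0])]
ember_cup [([240.0, 389.0], 0.65, [610.0, -176.0]), ([264.0, 356.0], 0.6, [557.0, -103.0]), ([324.0, 352.0], 0.53, [426.0, -97.0]), ([192.0, 352.0], 0.51, [718.0, -94.0])]
drum [([232.0, 219.0], 0.71, [623.0, 198.0])]
lid [([324.0, 352.0], 0.96, [426.0, -96.0]), ([242.0, 387.0], 0.48, [608.0, -172.0])]
finial [([332.0, 162.0], 0.67, [405.0, 315.0]), ([323.0, 349.0], 0.58, [427.0, -89.0])]
measure [([226.0, 318.0], 0.84, [639.0, -20.0])]
tongs [([161.0, 315.0], 0.62, [787.0, -10.0]), ([242.0, 389.0], 0.35, [608.0, -177.0])]
wrist (array([ 63.18785945, 524.96868124, 373.06468642]), array([ 0.27502572, -0.05606421, -0.95991216])) [338.37088812   0.         315.326847  ]
```

View pics/side0.png

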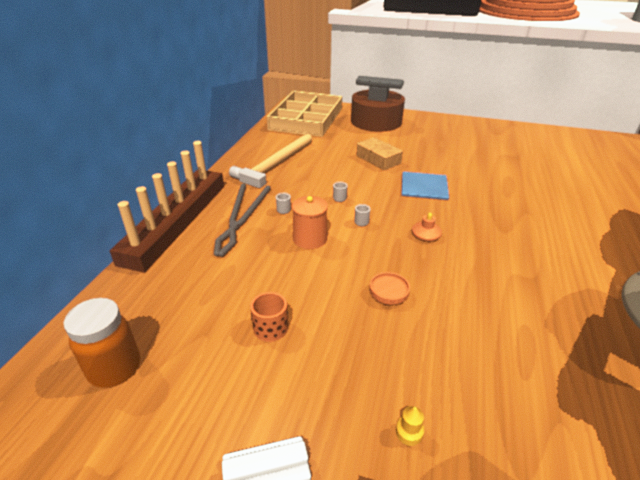

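View pics/top0.png

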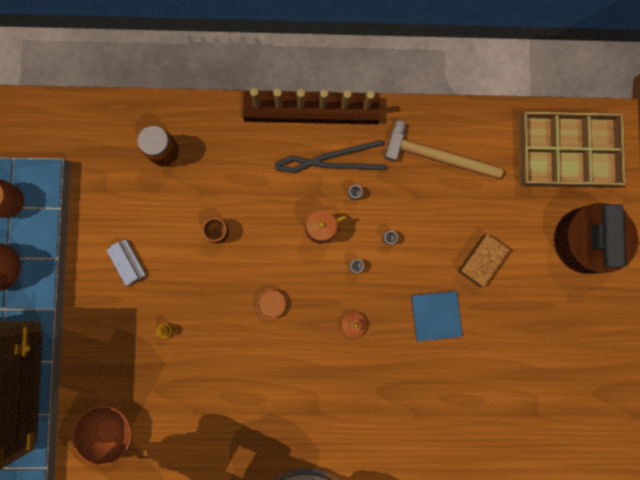

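Candidates for the ember cup in the top picture are silvery cups at (row, col) (240,390), (264,357) and (192,356). The description calls for the one farthest right, with the lowest y, so I choose (240,390) at about (610,-176). The blue shelf tiles at the left are not the tile; the tile is at (315,437). I'll check the choice in one crop and refine positions.

```bash
python3 - <<'E'
from h import *
p=capture('top');q=capture('side')
c=cv2.cvtColor(p['img'],cv2.COLOR_RGB2BGR)[150:350,250:500];cv2.imwrite('pics/crop1.png',cv2.resize(c,(750,600),interpolation=cv2.INTER_CUBIC))
H={'tile':8,'dish':20,'drum':50,'lid':7,'finial':13,'ember_cup':34}
for l,z in H.items():
    for n,k in (('top',p),('side',q)):
        for r in regions_of(l,k)[:4]:
            cs,_=cv2.findContours(r['region'].astype('uint8'),0,2);m=max(cs,key=cv2.contourArea)[:,0,:]
            P=np.array([atz(k,(v,u),z)[:2] for u,v in m],np.float32)
            rc=cv2.minAreaRect(P);mec=cv2.minEnclosingCircle(P)
            print(l,n,round(r['confidence'],2),'rect',np.round(rc[0]),np.round(rc[1]),round(rc[2]),'circ',np.round(mec[0]),round(mec[1]))
E
```

```text
dish top 0.68 rect [469.  80.] [59. 63.] 46 circ [470.  81.] 32
dish side 0.82 rect [469.  89.] [63. 72.] 11 circ [471.  89.] 37
drum top 0.78 rect [622. 198.] [53. 55.] 1 circ [622. 199.] 29
drum side 0.73 rect [617. 224.] [50. 91.] 23 circ [617. 224.] 46
lid top 0.63 rect [ 425. -100.] [54. 52.] 0 circ [ 426. -100.] 28
lid side 0.72 rect [ 432. -114.] [55. 83.] 18 circ [ 429. -115.] 45
finial top 0.56 rect [411. 306.] [32. 34.] 1 circ [410. 307.] 18
finial side 0.77 rect [409. 306.] [51. 31.] 79 circ [410. 306.] 26
ember_cup top 0.67 rect [ 614. -175.] [33. 32.] 0 circ [ 615. -174.] 18
ember_cup top 0.53 rect [712. -98.] [31. 30.] 0 circ [712. -98.] 17
ember_cup top 0.47 rect [ 552. -101.] [27. 29.] 46 circ [ 551. -101.] 15
ember_cup side 0.81 rect [ 610. -148.] [28. 76.] 13 circ [ 612. -148.] 38
ember_cup side 0.77 rect [708. -75.] [30. 77.] 19 circ [705. -76.] 39
ember_cup side 0.64 rect [549. -76.] [28. 72.] 8 circ [548. -76.] 36
```

View pics/crop1.png

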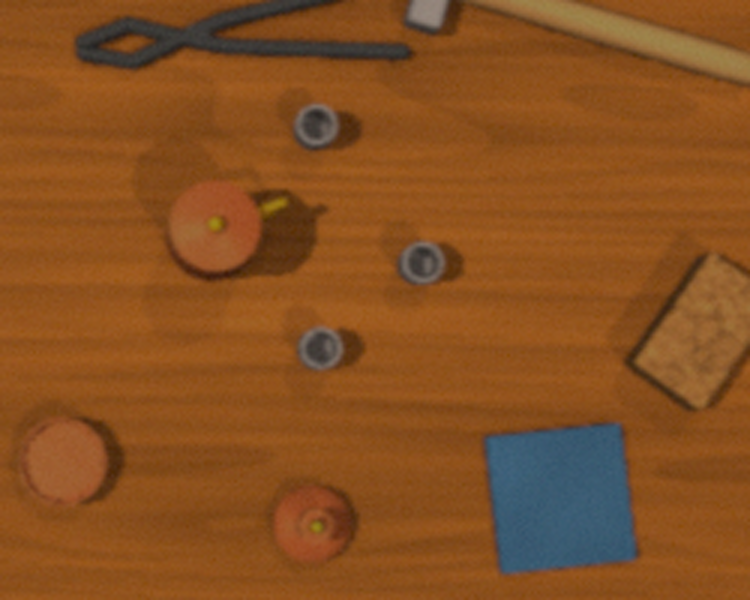

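The crop shows the three alike cups, with the rightmost at crop (262,422), plus the plain blue tile centred at crop (498,562). I'll approach the dish with the tool squared to the world.

Emit:
{"op": "jog_arm", "data": {"series": "-0.9297 -0.712 0 0 0 -0.1602 1;-0.9297 -0.712 0 0 0 -0.1602 1;-0.9297 -0.712 0 0 0 -0.1602 1;-0.9297 -0.712 0 0 0 -0.1602 1;-0.9297 -0.712 0 0 0 -0.1602 1;-0.9297 -0.712 0 0 0 -0.1602 1;-0.9297 -0.712 0 0 0 -0.1602 1;-0.9297 -0.712 0 0 0 -0.1602 1;-0.9297 -0.712 0 0 0 -0.1602 1;-0.9297 -0.712 0 0 0 -0.1602 1", "grip_force": 25}}

```text
time_s: 2.9
eef_pos: [419.7, 140.4, 221.7]
ee_rot: [-0.0, 0.0, 1.0, 0.0]
force: [0.5, -0.3, -0.5]
grip_width: 0.999
grip_force: 0.0
```

```bash
cat >> h.py <<'E'
def circ(p,l,z,near=None,R=60):
    for r in regions_of(l,p):
        m=max(cv2.findContours(r['region'].astype('uint8'),0,1)[0],key=cv2.contourArea)[:,0,:]
        P=np.array([atz(p,(v,u),z)[:2] for u,v in m],np.float32);c,s,a=cv2.minAreaRect(P)
        if near is None or np.hypot(*(np.array(c)-near))<R: print(l,round(r['confidence'],2),np.round(c,1),np.round(s,1),'mark',[atz(p,k['point'],0)[:2].round(1).tolist() for k in mark_of(l,p)[:2]])
def tile(p):
    g=cv2.cvtColor(p['img'],cv2.COLOR_RGB2HSV);m=cv2.inRange(g,(95,100,50),(125,255,255))
    for k in cv2.findContours(m,0,1)[0]:
        if cv2.contourArea(k)<300: continue
        P=np.array([atz(p,(v,u),8)[:2] for u,v in k[:,0,:]],np.float32);c,s,a=cv2.minAreaRect(P)
        if max(s)<130: print('tile',np.round(c,1),np.round(s,1),round(a,1))
E
python3 - <<'E'
from h import *
s=sense();print(s['eef_pos'],s['ee_rot'],s['joints'].round(2))
tile(capture('top'));tile(capture('side'))
p=capture('wrist');save(p,'w1');circ(p,'dish',20);print(ray(p,(240,320)))
E
```

```text
[419.65237233 140.36958152 221.67447244] [-1.10489522e-04  1.21627944e-05  9.99999989e-01  1.02591470e-04] [ 0.06  0.13  1.73  0.    1.28 -1.51]
tile [107.3 594.3] [18.3 91.6] 0.2
tile [175.7 585.2] [102.4  74.4] 0.4
tile [285.3 558. ] [ 18.1 100. ] 89.8
tile [396.1 598.8] [100.1 100.7] 89.9
tile [ 446.4 -279.2] [96.3 96.6] 6.7
tile [505.7 598. ] [100.9 102.1] 0.6
tile [614.9 597.5] [100.3 101.8] 0.8
tile [725.1 597.8] [101.8 101. ] 0.2
tile [ 457.1 -279.5] [78.7 79.3] 6.9
dish 0.68 [470.3  82.5] [63.5 66.2] mark [[471.3, 81.8]]
(array([349.6424302 , 139.80369657, 373.1495968 ]), array([ 0.280431  ,  0.01452193, -0.95987565]))
```

View pics/w1.png

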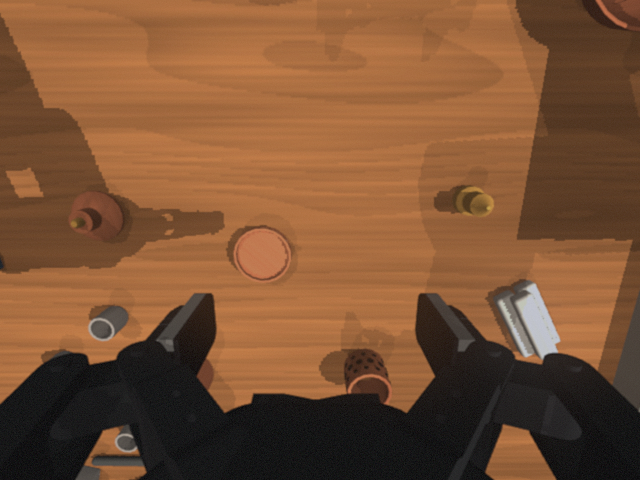

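The wrist view shows the dish at (253,262), agreeing with (470,82). I'll descend and squeeze it to centre.

Emit:
{"op": "jog_arm", "data": {"series": "-0.125 -0.145 0.354 0 0 0 1;-0.125 -0.145 0.354 0 0 0 1;-0.125 -0.145 0.354 0 0 0 1;-0.125 -0.145 0.354 0 0 0 1;-0.125 -0.145 0.43 0 0 0 1;-0.125 -0.145 0.48 0 0 0 1;-0.125 -0.145 0.504 0 0 0 1;-0.125 -0.145 0.504 0 0 0 1;-0.125 -0.145 0.504 0 0 0 0.3;-0.125 -0.145 0.504 0 0 0 0.3;-0.125 -0.145 0.504 0 0 0 0.3;-0.125 -0.145 0.504 0 0 0 0.3;-0.125 -0.145 0.504 0 0 0 0.3", "grip_force": 20}}

```text
time_s: 4.78
eef_pos: [470.0, 82.0, 20.1]
ee_rot: [-0.0, 0.0, 1.0, 0.0]
force: [0.0, 0.7, 0.5]
grip_width: 0.65
grip_force: 0.0
```

```bash
python3 - <<'E'
from h import *
p=capture('side');s=sense();print(s['grip_width'],s['grip_force'])
r,c=proj(p,(470,82,20)).astype(int);print(r,c)
g=cv2.cvtColor(p['img'],cv2.COLOR_RGB2BGR)[r-75:r+75,c-100:c+100];cv2.imwrite('pics/s2.png',cv2.resize(g,(800,600),interpolation=2))
E
```

```text
0.6516795343830082 0.0
284 390
```

View pics/s2.png

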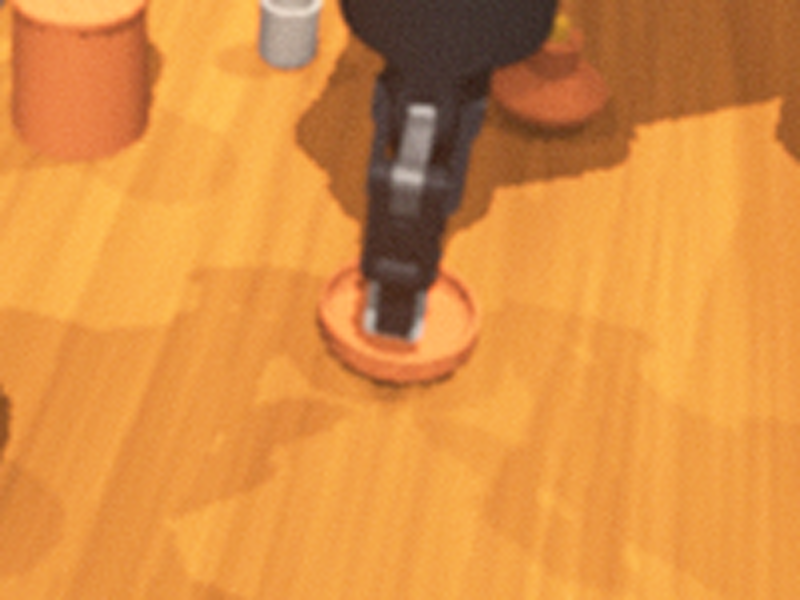

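```bash
python3 - <<'E'
from h import *
p=capture('side')
o,d=ray(p,(284-75+340/4,390-100+395/4))
for y in (105,110,115,120,125): print(y,(o+d*(y-o[1])/d[1]).round(1))
E
```

```text
105 [468.8 105.   20.1]
110 [468.5 110.   24.9]
115 [468.2 115.   29.7]
120 [467.9 120.   34.4]
125 [467.6 125.   39.2]
```

Emit:
{"op": "jog_arm", "data": {"series": "0 0 -0.06 0 0 0 0.3;0 0 -0.06 0 0 0 0.3;0 0 -0.06 0 0 0 1;0 0 -0.06 0 0 0 1;0 0 -0.06 0 0 0 1;0 0 -0.06 0 0 0 1;0 0 -0.06 0 0 0 1"}}

```text
time_s: 5.75
eef_pos: [470.0, 82.0, 44.0]
ee_rot: [-0.0, 0.0, 1.0, 0.0]
force: [-0.8, -0.4, 0.2]
grip_width: 1.002
grip_force: 0.0
```

```bash
python3 - <<'E'
from h import *
p=capture('side');s=sense();print(s['grip_width'],s['eef_pos'])
circ(p,'dish',20)
w=capture('wrist');circ(w,'dish',20)
print([proj(p,(x,y,z)).round().tolist() for x,y,z in ((470,124.5,26),(470,124.5,39),(470,39.5,39))])
r,c=284,390
g=cv2.cvtColor(p['img'],cv2.COLOR_RGB2BGR)[r-75:r+75,c-100:c+100];cv2.imwrite('pics/s3.png',cv2.resize(g,(800,600),interpolation=2))
E
```

```text
0.9980932675165053 [469.98146987  81.97835753  44.05975226]
dish 0.83 [469.7  93.4] [61.  66.4] mark [[466.4, 84.2], [429.5, -99.4]]
dish 0.75 [469.6  80.6] [64.4 62.3] mark [[470.8, 79.7]]
[[300.0, 386.0], [294.0, 387.0], [258.0, 396.0]]
```

View pics/s3.png

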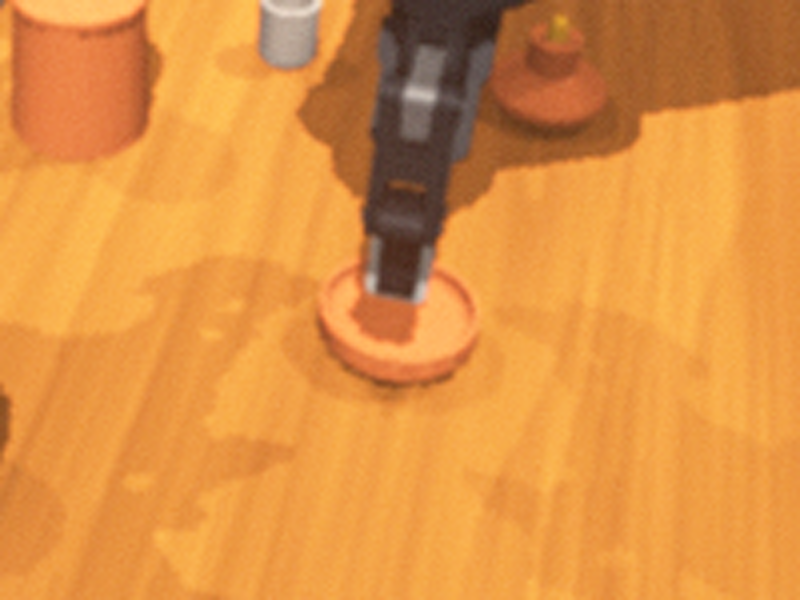

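```bash
python3 - <<'E'
from h import *
p=capture('wrist');s=sense();T=s['eef_pos']
for rc in ((294,214),(294,419),(330,419),(330,214)):
    o,d=ray(p,rc)
    for h in (42.5,):
        y=T[1]+h*np.sign(d[1]);print(rc,(o+d*(y-o[1])/d[1]-T).round(1))
q=capture('side')
o,d=ray(q,(284,390))
for y in (30,35,38,42,50): print(y,(o+d*(T[1]+y-o[1])/d[1]-T).round(1))
E
```

```text
(294, 214) [ -9.5 -42.5  23.9]
(294, 419) [-8.5 42.5 21.8]
(330, 419) [ 6.  42.5 26. ]
(330, 214) [  4.7 -42.5  28. ]
30 [-1.4 30.   3.2]
35 [-1.7 35.   7.8]
38 [-1.9 38.  10.5]
42 [-2.1 42.  14.2]
50 [-2.6 50.  21.4]
```

Both cameras say the open fingertips are about 20 mm higher than the reported TCP implies. I'll go down in small steps and watch the force.

Emit:
{"op": "jog_arm", "data": {"series": "0 0 0.06 0 0 0 1;0 0 0.075 0 0 0 1;0 0 0.085 0 0 0 1;0 0 0.095 0 0 0 1;0 0 0.1 0 0 0 1;0 0 0.1 0 0 0 1"}}

```text
time_s: 6.9
eef_pos: [470.1, 82.0, 4.2]
ee_rot: [0.0, 0.0, 1.0, -0.0]
force: [0.0, -0.2, -0.1]
grip_width: 0.999
grip_force: 0.0
```

```bash
python3 - <<'E'
from h import *
p=capture('side');s=sense();print(s['grip_width'],s['eef_pos'],s['force'])
r,c=284,390
g=cv2.cvtColor(p['img'],cv2.COLOR_RGB2BGR)[r-75:r+75,c-100:c+100];cv2.imwrite('pics/s4.png',cv2.resize(g,(800,600),interpolation=2))
E
```

```text
1.0016892874948702 [470.10728891  81.96597075   4.25313507] [-0.65996618  0.71202234  0.15140943]
```

View pics/s4.png

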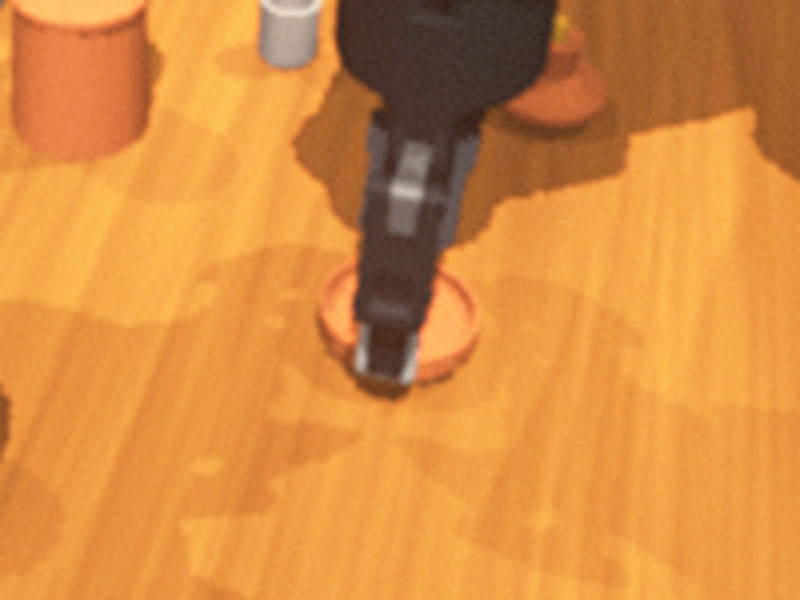

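Emit:
{"op": "jog_arm", "data": {"series": "0 0 0.015 0 0 0 1;0 0 0.03 0 0 0 1;0 0 0.03 0 0 0 1;0 0 0.03 0 0 0 0.3;0 0 0.03 0 0 0 0.3;0 0 0.03 0 0 0 0.3;0 0 0.03 0 0 0 0.3", "grip_force": 20}}

```text
time_s: 7.82
eef_pos: [470.1, 81.9, -7.5]
ee_rot: [0.0, -0.0, 1.0, -0.0]
force: [-2.2, -1.0, 5.8]
grip_width: 0.749
grip_force: 21.2
```

Emit:
{"op": "jog_arm", "data": {"series": "0 0 0 0 0 0 1;0 0 0 0 0 0 1;0 0 0 0 0 0 1;0 0 0 0 0 0.1 1;0 0 0 0 0 0.3 1;0 0 0 0 0 0.5 1;0 0 0 0 0 0.7 1;0 0 0 0 0 1 1;0 0 0 0 0 1 1;0 0 0 0 0 1 1;0 0 0 0 0 1 1;0 0 0 0 0 1 1;0 0 0 0 0 1 1;0 0 0 0 0 1 0.3;0 0 0 0 0 1 0.3;0 0 0 0 0 1 0.3;0 0 0 0 0 1 0.3", "grip_force": 40}}

```text
time_s: 9.95
eef_pos: [470.1, 82.0, -7.3]
ee_rot: [0.0, 0.707, 0.707, 0.0]
force: [-2.7, -0.7, 8.5]
grip_width: 0.728
grip_force: 41.8
```

```bash
python3 - <<'E'
from h import *
s=sense();print(s['eef_pos'],s['ee_rot'],s['joints'].round(2),s['force'],s['grip_width'])
for n in ('top',):
    p=capture(n);tile(p)
    print([atz(p,m['point'],0).round(1) for m in mark_of('tile',p)[:2]])
E
```

```text
[470.11742929  81.96838583  -7.30364713] [1.06791036e-04 7.06730880e-01 7.07482470e-01 8.35834416e-05] [-0.07  0.54  1.87 -0.    0.74 -0.07] [-2.67313204 -0.71074487  8.52031447] 0.7278583583824939
tile [107.3 594.2] [18.3 91.7] 0.2
tile [174.7 585.3] [100.3  74.2] 0.4
tile [285.3 558.2] [100.   18.7] 0.1
tile [396.2 598.8] [100.1 101.1] 89.9
tile [ 446.7 -279.4] [95.8 96. ] 6.7
tile [505.6 598.3] [101.  101.6] 0.5
tile [614.9 597.6] [100.3 101.5] 0.8
tile [725.7 597.9] [101.  101.6] 89.3
[array([ 440.5, -286.9,    0. ])]
```

Emit:
{"op": "jog_arm", "data": {"series": "0 0 -0.01 0 0 0 0.2;0 0 -0.05 0 0 0 0.2;0 0 -0.15 0 0 0 0.2;0 0 -0.3 0 0 0 0.2;0 0 -0.3 0 0 0 0.2;0 0 -0.3 0 0 0 0.2", "grip_force": 40}}

```text
time_s: 10.8
eef_pos: [469.3, 82.0, 111.2]
ee_rot: [-0.001, 0.707, 0.707, -0.001]
force: [-1.0, 0.3, -3.4]
grip_width: 0.727
grip_force: 45.3
```

```bash
python3 - <<'E'
from h import *
p=capture('side');s=sense();print(s['grip_width'],s['eef_pos'],s['force'])
r,c=proj(p,s['eef_pos']).astype(int);print(r,c)
g=cv2.cvtColor(p['img'],cv2.COLOR_RGB2BGR)[r-75:r+75,c-100:c+100];cv2.imwrite('pics/s5.png',cv2.resize(g,(800,600),interpolation=2))
E
```

```text
0.7217479838851693 [469.04889588  82.01760789 110.66238475] [-0.19968545  1.28744486 -3.2744248 ]
238 397
```

View pics/s5.png

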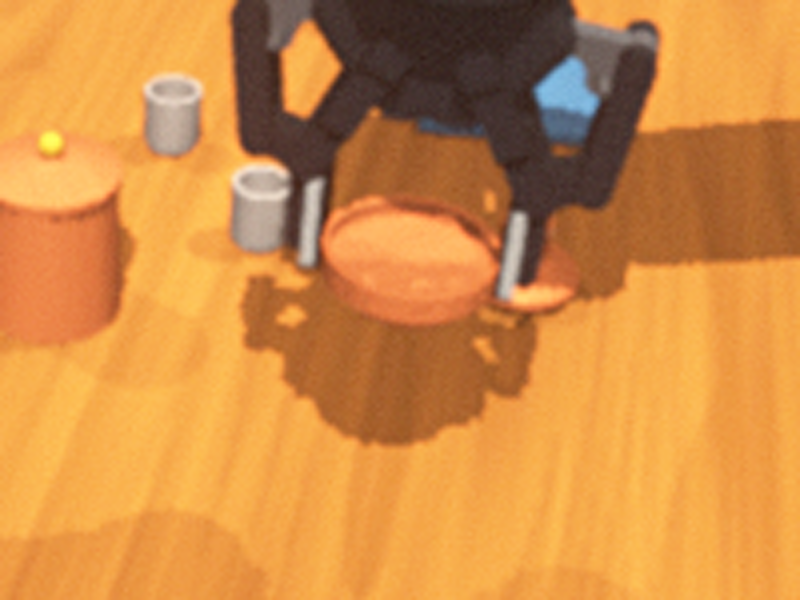

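```bash
python3 - <<'E'
from h import *
p=capture('side');T=sense()['eef_pos'];print(sense()['grip_width'])
for rc in ((237.5,423.),(229.2,374.),(238-75+240/4,297+323/4),(238-75+262/4,297+500/4)):
    o,d=ray(p,rc);print((o+d*(T[1]-o[1])/d[1]-T).round(1))
r=[x for x in regions_of('dish',p)][0];m=max(cv2.findContours(r['region'].astype('uint8'),0,1)[0],key=cv2.contourArea)
print(cv2.fitEllipse(m),r['confidence'])
E
```

```text
0.72439995678713
[-35.3   0.    9.6]
[35.4  0.   9.4]
[30.9  0.  21.3]
[-31.7   0.   24.6]
((399.6077575683594, 228.48667907714844), (32.02941131591797, 45.079715728759766), 95.77582550048828) 0.77
```

The dish is held and about level, since both pad tips compute to the same height. I'll carry it to the tile.

Emit:
{"op": "jog_arm", "data": {"series": "-0.08 -0.005 0 0 0 0 0.2;-0.2 -0.012 0 0 0 0 0.2;-0.32 -0.02 0 0 0 0 0.2;-0.44 -0.03 0 0 0 0 0.2;-0.56 -0.04 0 0 0 0 0.2;-0.68 -0.045 0 0 0 0 0.2;-0.8 -0.052 0 0 0 0 0.2;-0.87 -0.057 0 0 0 0 0.2;-0.905 -0.059 0 0 0 0 0.2;-0.905 -0.059 0.05 0 0 0 0.2;-0.905 -0.059 0.13 0 0 0 0.2;-0.905 -0.059 0.2 0 0 0 0.2;-0.905 -0.059 0.245 0 0 0 0.2;-0.905 -0.059 0.265 0 0 0 0.2;-0.905 -0.059 0.275 0 0 0 0.2;-0.905 -0.059 0.275 0 0 0 0.2"}}

```text
time_s: 12.95
eef_pos: [446.5, -280.0, 2.4]
ee_rot: [0.0, 0.707, 0.707, 0.0]
force: [0.5, 0.9, -3.2]
grip_width: 0.728
grip_force: 45.3
```

Lower until contact, then release, raise a little and squeeze once more higher to centre, then retreat.

Emit:
{"op": "jog_arm", "data": {"series": "0 0 0.004 0 0 0 0.2;0 0 0.006 0 0 0 0.2;0 0 0.006 0 0 0 0.2;0 0 0.006 0 0 0 0.7;0 0 0.004 0 0 0 1;0 0 0.0 0 0 0 1;0 0 0.0 0 0 0 1;0 0 0.0 0 0 0 1;0 0 -0.1 0 0 0 1;0 0 -0.2 0 0 0 1;0 0 -0.35 0 0 0 1;0 0 -0.35 0 0 0 1"}}

```text
time_s: 14.45
eef_pos: [447.8, -281.4, 146.2]
ee_rot: [0.004, 0.707, 0.707, 0.0]
force: [0.8, -0.1, 0.1]
grip_width: 0.999
grip_force: 0.0
```

```bash
python3 - <<'E'
from h import *
s=sense();print(s['eef_pos'],s['force'],s['grip_width'])
for n in ('side','top','wrist'):
    p=capture(n);print(n);circ(p,'dish',28);circ(p,'ember_cup',34,(612,-175),50);save(p,n+'6')
E
```

```text
[ 447.84637021 -281.41331995  146.23216575] [ 0.79972845 -0.05942892  0.08832487] 0.9988669148409417
side
dish 0.76 [ 446.2 -264.1] [79.9 59.1] mark [[445.1, -288.1]]
dish 0.31 [639.8 -42.1] [ 70.7 176.5] mark [[445.1, -288.1]]
ember_cup 0.7 [ 610.7 -148.3] [28.9 75.9] mark [[554.7, -108.1], [618.4, -173.3]]
top
dish 0.72 [ 450.2 -272.4] [44.7 63.1] mark [[441.8, -279.6]]
ember_cup 0.6 [ 614.7 -173.9] [26.  30.5] mark [[610.7, -177.8], [716.9, -97.0]]
wrist
dish 0.89 [ 446.7 -280.1] [62.  62.5] mark [[446.8, -282.2]]
ember_cup 0.82 [ 609.1 -178.5] [45.3 29.4] mark [[616.2, -176.0]]
```

View pics/side6.png

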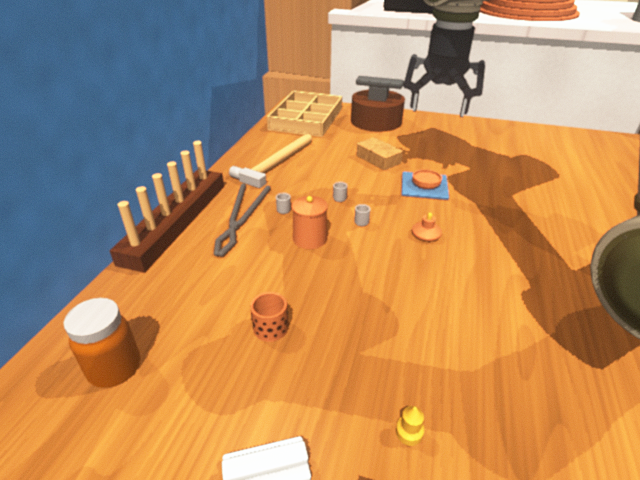

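The side view shows the dish level on the tile at (180,427), and the wrist camera puts it at (446.7,-280.1). Next I'll hover over the rightmost cup.

Emit:
{"op": "jog_arm", "data": {"series": "0.1 0.16 0 0 0 0 1;0.2 0.32 0 0 0 0 0.4;0.259 0.414 0.055 0 0 0 0.4;0.259 0.414 0.055 0 0 0 0.4;0.259 0.414 0.055 0 0 0 0.4;0.259 0.414 0.055 0 0 0 0.4"}}

```text
time_s: 16.0
eef_pos: [611.3, -177.6, 120.8]
ee_rot: [0.0, 0.708, 0.707, -0.0]
force: [-0.2, -0.1, 1.0]
grip_width: 0.696
grip_force: 0.0
```

```bash
python3 - <<'E'
from h import *
s=sense();print(s['eef_pos'],s['ee_rot'],s['grip_width'])
p=capture('wrist');circ(p,'ember_cup',34,(612,-175),60);save(p,'w7')
for m in mark_of('ember_cup',p):print(np.round(m['point']),m['confidence'],atz(p,m['point'],0).round(1))
for r in regions_of('ember_cup',p):print(r['point'],r['confidence'],atz(p,r['point'],17).round(1))
E
```

```text
[ 611.30129087 -177.60106325  120.81957698] [ 3.79194557e-04  7.07666801e-01  7.06546216e-01 -5.30457004e-06] 0.6961673714842129
ember_cup 0.6 [ 617.5 -172.7] [33.9 28.5] mark [[615.8, -175.0], [554.6, -103.2]]
[225. 320.] 0.69 [ 615.8 -175.     0. ]
[134. 241.] 0.64 [ 554.6 -103.2    0. ]
[127. 452.] 0.6 [715.8 -98.1   0. ]
[126.1, 464.2] 0.9 [718.3 -98.2  17. ]
[131.4, 232.7] 0.66 [ 552.2 -101.6   17. ]
[231.7, 321.9] 0.6 [ 616.6 -176.3   17. ]
```

View pics/w7.png

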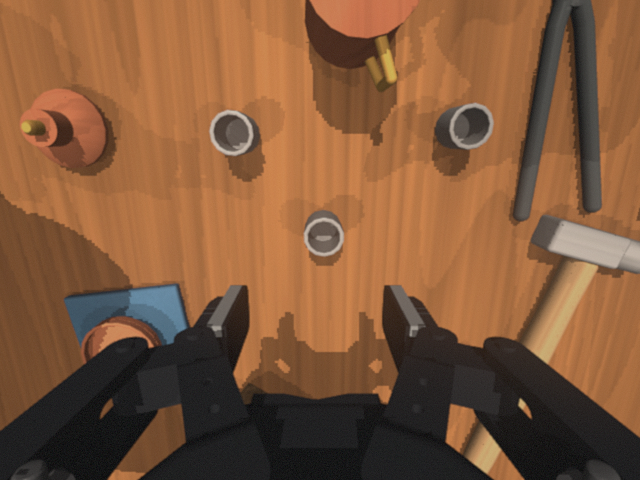

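The wrist view shows the chosen cup at (232,323), clear of the jaws' path, and the measure well away at the top.

Emit:
{"op": "jog_arm", "data": {"series": "0.0035 0.01 0.08 0 0 0 0.4;0.0035 0.01 0.17 0 0 0 0.4;0.0035 0.01 0.24 0 0 0 0.4;0.0035 0.01 0.27 0 0 0 0.4;0.0035 0.01 0.28 0 0 0 0.4;0.0035 0.01 0.28 0 0 0 0.4;0.0035 0.01 0.28 0 0 0 -0.4;0.0035 0.01 0.28 0 0 0 -0.4;0.0035 0.01 0.28 0 0 0 -0.4;0.0035 0.01 0.28 0 0 0 -0.4;0.0035 0.01 0.28 0 0 0 -0.4;0.0035 0.01 0.28 0 0 0 -0.4", "grip_force": 25}}

```text
time_s: 17.75
eef_pos: [616.4, -175.3, 9.0]
ee_rot: [0.001, 0.707, 0.707, 0.0]
force: [-0.1, -0.2, 5.4]
grip_width: 0.34
grip_force: 24.6
```

Emit:
{"op": "jog_arm", "data": {"series": "0 0 -0.02 0 0 0 -0.5;0 0 -0.1 0 0 0 -0.5;0 0 -0.25 0 0 0 -0.5;0 0 -0.25 0 0 0 -0.5;-0.05 -0.08 -0.25 0 0 0 -0.5;-0.11 -0.18 -0.25 0 0 0 -0.5;-0.17 -0.28 -0.25 0 0 0 -0.5;-0.22 -0.36 -0.25 0 0 0 -0.5;-0.25 -0.404 -0.25 0 0 0 -0.5;-0.2625 -0.424 -0.25 0 0 0 -0.5;-0.2625 -0.424 -0.2 0 0 0 -0.5;-0.2625 -0.424 -0.15 0 0 0 -0.5;-0.2625 -0.424 -0.1 0 0 0 -0.5;-0.2625 -0.424 -0.075 0 0 0 -0.5;-0.2625 -0.424 -0.065 0 0 0 -0.5;-0.2625 -0.424 -0.06 0 0 0 -0.5;-0.2625 -0.424 -0.056 0 0 0 -0.5;-0.2625 -0.424 -0.053 0 0 0 -0.5;-0.2625 -0.424 -0.053 0 0 0 -0.5"}}

```text
time_s: 20.12
eef_pos: [446.8, -280.4, 30.9]
ee_rot: [0.001, 0.707, 0.707, -0.0]
force: [-2.7, 1.7, 11.9]
grip_width: 0.341
grip_force: 26.0
```

Emit:
{"op": "jog_arm", "data": {"series": "0 0 0 0 0 0 0;0 0 0 0 0 0 0.2;0 0 -0.005 0 0 0 0.3;0 0 -0.02 0 0 0 0.3;0 0 -0.1 0 0 0 0.3;0 0 -0.2 0 0 0 0.5;0 0 -0.3 0 0 0 1;0 0 -0.3 0 0 0 1;0 0 -0.3 0 0 0 1"}}

```text
time_s: 21.25
eef_pos: [446.0, -279.7, 148.7]
ee_rot: [-0.0, 0.707, 0.707, -0.0]
force: [0.2, -0.3, 0.0]
grip_width: 0.998
grip_force: 0.0
```

```bash
python3 - <<'E'
from h import *
s=sense();print(s['eef_pos'],s['ee_rot'],s['grip_width'])
p=capture('wrist');circ(p,'dish',28);circ(p,'ember_cup',56,(446,-280),60);save(p,'w8')
q=capture('side');save(q,'side8');circ(q,'dish',28)
g=cv2.cvtColor(q['img'],cv2.COLOR_RGB2BGR)[135:225,365:485];
w=cv2.cvtColor(p['img'],cv2.COLOR_RGB2BGR)
cv2.imwrite('pics/c8.png',np.vstack([cv2.resize(g,(400,300)),cv2.resize(w,(400,300))]))
E
```

```text
[ 446.04929129 -279.74288108  148.70034727] [-4.95269507e-04  7.07162340e-01  7.07051044e-01 -1.57896942e-05] 0.9981700394262589
dish 0.71 [ 447.3 -280.3] [63.7 63. ] mark [[446.5, -281.6]]
ember_cup 0.8 [ 447.8 -278. ] [34.  29.2] mark [[447.6, -286.8]]
dish 0.68 [ 447.2 -235.4] [ 96.  104.8] mark [[450.8, -301.5], [446.8, -282.5]]
dish 0.6 [ 446.1 -260. ] [76.1 61.1] mark [[450.8, -301.5], [446.8, -282.5]]
dish 0.56 [ 445.6 -303.8] [28.8 85.2] mark [[450.8, -301.5], [446.8, -282.5]]
```

View pics/c8.png

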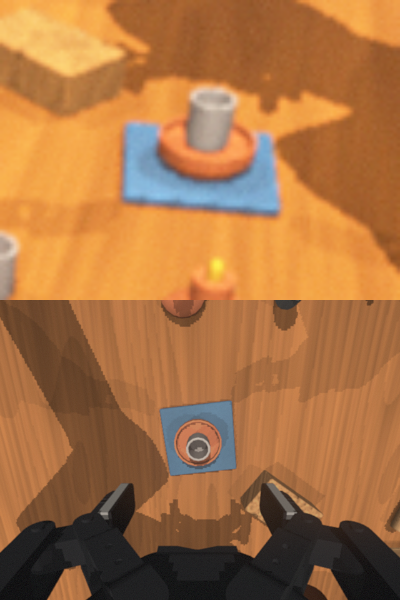

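The cup stands upright in the middle of the dish. I'll go to the drum, turning the tool on the way.

Emit:
{"op": "jog_arm", "data": {"series": "0.1 0.03 0 0 0 -0.1 1;0.25 0.08 0 0 0 -0.2 1;0.4 0.13 0 0 0 -0.3 1;0.55 0.18 0 0 0 -0.4 1;0.6 0.2 0 0 0 -0.6 1;0.6 0.2 0 0 0 -0.8 1;0.6 0.2 0 0 0 -1 1;0.6 0.2 0 0 0 -1 1;0.6 0.2 0 0 0 -1 1;0.6 0.2 0 0 0 -1 1;0.6 0.2 0 0 0 -1 1"}}

```text
time_s: 23.12
eef_pos: [526.4, -40.0, 149.3]
ee_rot: [0.0, 0.002, 1.0, 0.0]
force: [-0.1, 0.4, 0.6]
grip_width: 0.999
grip_force: 0.0
```

Emit:
{"op": "jog_arm", "data": {"series": "-0.05 0.12 0 0 0 0 1;-0.11 0.27 0 0 0 0 1;-0.17 0.42 0 0 0 0 1;-0.22 0.56 0 0 0 0 1;-0.239 0.595 0.098 0 0 0 1;-0.239 0.595 0.098 0 0 0 1;-0.239 0.595 0.098 0 0 0 1;-0.239 0.595 0.098 0 0 0 1"}}

```text
time_s: 24.12
eef_pos: [622.6, 196.9, 112.0]
ee_rot: [0.001, 0.001, 1.0, 0.0]
force: [0.8, 0.5, 0.2]
grip_width: 0.997
grip_force: 0.0
```

```bash
python3 - <<'E'
from h import *
s=sense();print(s['eef_pos'],s['ee_rot'],s['grip_width'],s['joints'].round(2))
p=capture('wrist');circ(p,'drum',50)
q=capture('top');circ(q,'drum',50)
E
```

```text
[622.6212178  196.94702357 111.95460891] [1.22810282e-03 1.03069619e-03 9.99998707e-01 1.20493972e-04] 0.9968881187295607 [ 0.13  0.69  1.21 -0.    1.24 -1.44]
drum 0.75 [621.9 201.8] [58.6 49.2] mark [[625.4, 201.9]]
```

Emit:
{"op": "jog_arm", "data": {"series": "-0.0025 0.005 0.1 0 0 0 1;-0.0025 0.005 0.18 0 0 0 1;-0.0025 0.005 0.23 0 0 0 1;-0.0025 0.005 0.2475 0 0 0 1;-0.0025 0.005 0.2475 0 0 0 1;-0.0025 0.005 0.2475 0 0 0 0;-0.0025 0.005 0.2475 0 0 0 0;-0.0025 0.005 0.2475 0 0 0 0;-0.0025 0.005 0.2475 0 0 0 0;-0.0025 0.005 0.2475 0 0 0 0", "grip_force": 20}}

```text
time_s: 25.62
eef_pos: [623.5, 200.1, 12.3]
ee_rot: [0.001, 0.0, 1.0, 0.0]
force: [-2.0, 0.0, 6.0]
grip_width: 0.607
grip_force: 20.7
```

Emit:
{"op": "jog_arm", "data": {"series": "0 0 0 0 0 0 1;0 0 0 0 0 0 1;0 0 0 0 0 0 1;0 0 0 0 0 0 1;0 0 0 0 0 0.2 1;0 0 0 0 0 0.4 1;0 0 0 0 0 0.7 1;0 0 0 0 0 1 1;0 0 0 0 0 1 1;0 0 0 0 0 1 1;0 0 0 0 0 1 1;0 0 0 0 0 1 1;0 0 0 0 0 1 1;0 0 0 0 0 1 1;0 0 0 0 0 1 0;0 0 0 0 0 1 0;0 0 0 0 0 1 0;0 0 0 0 0 1 0;0 0 0 0 0 1 0;0 0 0 0 0 1 0", "grip_force": 25}}

```text
time_s: 28.12
eef_pos: [623.2, 200.0, 11.3]
ee_rot: [0.0, 0.707, 0.707, 0.0]
force: [1.3, 0.7, 3.1]
grip_width: 0.589
grip_force: 26.9
```

Emit:
{"op": "jog_arm", "data": {"series": "0 0 -0.02 0 0 0 -0.1;0 0 -0.1 0 0 0 -0.1;0 0 -0.22 0 0 0 -0.1;0 0 -0.35 0 0 0 -0.1;-0.06 -0.02 -0.35 0 0 0 -0.1;-0.16 -0.06 -0.35 0 0 0 -0.1;-0.28 -0.105 -0.35 0 0 0 -0.1;-0.4 -0.15 -0.35 0 0 0 -0.1;-0.52 -0.195 -0.35 0 0 0 -0.1;-0.62 -0.235 -0.35 0 0 0 -0.1;-0.7 -0.26 -0.35 0 0 0 -0.1"}}

```text
time_s: 29.5
eef_pos: [517.9, -81.4, 151.2]
ee_rot: [-0.0, 0.707, 0.707, -0.0]
force: [0.1, -0.8, -1.2]
grip_width: 0.591
grip_force: 26.7
```

Emit:
{"op": "jog_arm", "data": {"series": "-0.12 -0.045 0 0 0 0 -0.1;-0.24 -0.09 0 0 0 0 -0.1;-0.36 -0.13 0 0 0 0 -0.1;-0.44 -0.16 0 0 0 0 -0.1;-0.485 -0.177 0 0 0 0 -0.1;-0.5 -0.181 0 0 0 0 -0.1;-0.5 -0.181 0.05 0 0 0 -0.1;-0.5 -0.181 0.12 0 0 0 -0.1;-0.5 -0.181 0.13 0 0 0 -0.1;-0.5 -0.181 0.13 0 0 0 -0.1;-0.5 -0.181 0.13 0 0 0 -0.1"}}

```text
time_s: 30.88
eef_pos: [447.1, -280.2, 100.2]
ee_rot: [0.001, 0.707, 0.707, 0.0]
force: [-0.8, -0.8, -2.0]
grip_width: 0.589
grip_force: 26.7
```

```bash
python3 - <<'E'
from h import *
s=sense();print(s['eef_pos'],s['ee_rot'],s['grip_width'],s['force'])
q=capture('side');save(q,'side9');p=capture('wrist')
g=cv2.cvtColor(q['img'],cv2.COLOR_RGB2BGR)[105:225,345:505];
w=cv2.cvtColor(p['img'],cv2.COLOR_RGB2BGR)
cv2.imwrite('pics/c9.png',np.hstack([cv2.resize(g,(400,300)),cv2.resize(w,(400,300))]))
E
```

```text
[ 447.09612277 -280.15448042  100.18017551] [8.88524754e-04 7.07004379e-01 7.07208610e-01 2.55219907e-05] 0.5889121490852983 [-0.76321308 -0.8127221  -2.01241097]
```

View pics/c9.png

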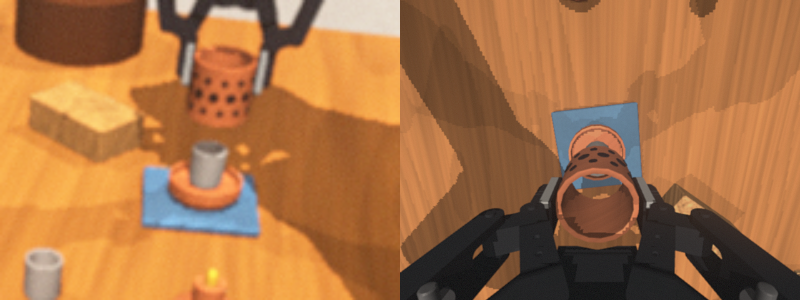

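The drum hangs upright, right over the cup and dish. I'll lower it.

Emit:
{"op": "jog_arm", "data": {"series": "0 0 0.03 0 0 0 -0.1;0 0 0.06 0 0 0 -0.1;0 0 0.09 0 0 0 -0.1;0 0 0.115 0 0 0 -0.1;0 0 0.135 0 0 0 -0.1;0 0 0.147 0 0 0 -0.1;0 0 0.155 0 0 0 -0.1;0 0 0.161 0 0 0 -0.1;0 0 0.165 0 0 0 -0.1;0 0 0.167 0 0 0 -0.1;0 0 0.167 0 0 0 -0.1"}}

```text
time_s: 32.35
eef_pos: [446.6, -280.1, 33.3]
ee_rot: [0.0, 0.707, 0.707, -0.0]
force: [-3.0, 2.6, 7.8]
grip_width: 0.59
grip_force: 27.9
```

Emit:
{"op": "jog_arm", "data": {"series": "0 0 0 0 0 0 0.4;0 0 0 0 0 0 0.8;0 0 0 0 0 0 1;0 0 0 0 0 0 1;0 0 -0.05 0 0 0 1;0 0 -0.15 0 0 0 1;0 0 -0.3 0 0 0 1;0 0 -0.3 0 0 0 1;0 0 -0.3 0 0 0 1"}}

```text
time_s: 33.48
eef_pos: [446.3, -279.8, 151.7]
ee_rot: [-0.0, 0.707, 0.707, 0.0]
force: [0.0, -0.4, -0.7]
grip_width: 1.004
grip_force: 0.0
```

```bash
python3 - <<'E'
from h import *
s=sense();print(s['eef_pos'],s['ee_rot'])
p=capture('wrist');circ(p,'drum',72,(446,-280));circ(p,'dish',28);circ(p,'lid',7)
q=capture('top');circ(q,'lid',7);circ(q,'drum',72,(446,-280))
# drum top rim ellipse by colour in wrist
for m in mark_of('drum',p): print(atz(p,m['point'],22).round(1))
for m in mark_of('lid',p): print(atz(p,m['point'],0).round(1))
q=capture('side')
for m in mark_of('drum',q): print('side',atz(q,m['point'],22).round(1))
E
```

```text
[ 446.29660709 -279.79336558  151.72537885] [-3.73469432e-04  7.07195399e-01  7.07018053e-01  1.33993832e-05]
drum 0.87 [ 447.4 -276.4] [58.2 50.8] mark [[445.7, -283.9]]
dish 0.6 [ 446.  -266.9] [62.6 37.4] mark []
lid 0.63 [ 428.7 -117.3] [19.4 51.7] mark []
lid 0.77 [425.3 -99.7] [53.8 52.3] mark [[427.9, -94.4], [786.9, -2.1]]
drum 0.53 [ 452.1 -268. ] [39.3 54. ] mark [[441.6, -286.2]]
[ 445.8 -278.6   22. ]
side [ 438.8 -264.7   22. ]
```

Emit:
{"op": "jog_arm", "data": {"series": "0.08 -0.009 0 0 0 -0.1 1;0.2 -0.02 0 0 0 -0.2 1;0.32 -0.03 0 0 0 -0.3 1;0.42 -0.045 0.05 0 0 -0.4 1;0.455 -0.049 0.13 0 0 -0.6 1;0.455 -0.049 0.13 0 0 -0.8 1;0.455 -0.049 0.13 0 0 -1 1;0.455 -0.049 0.13 0 0 -1 1;0.455 -0.049 0.13 0 0 -1 1;0.455 -0.049 0.13 0 0 -1 0.6;0.455 -0.049 0.13 0 0 -1 0.6;0.455 -0.049 0.13 0 0 -1 0.6"}}

```text
time_s: 35.78
eef_pos: [427.0, -98.0, 100.3]
ee_rot: [0.0, 0.001, 1.0, -0.0]
force: [-0.5, 0.2, 0.4]
grip_width: 0.801
grip_force: 0.0
```

```bash
python3 - <<'E'
from h import *
s=sense();print(s['eef_pos'],s['ee_rot'],s['grip_width'],s['joints'].round(2))
p=capture('wrist');circ(p,'lid',7)
for m in regions_of('lid',p): print(m['confidence'],atz(p,m['point'],20).round(1))
E
```

```text
[426.98657706 -98.03226373 100.32585063] [ 3.88038635e-05  1.09576210e-03  9.99999399e-01 -1.23223042e-05] 0.8010389363139637 [-0.49  0.27  1.91  0.    0.96 -2.06]
lid 0.69 [429.9 -99.4] [55.4 55.8] mark [[427.2, -98.2]]
0.69 [422.8 -98.6  20. ]
```

Emit:
{"op": "jog_arm", "data": {"series": "-0.001 -0.001 0.08 0 0 0 0.4;-0.001 -0.001 0.15 0 0 0 0.4;-0.001 -0.001 0.19 0 0 0 0.2;-0.001 -0.001 0.208 0 0 0 0;-0.001 -0.001 0.208 0 0 0 0;-0.001 -0.001 0.208 0 0 0 -0.2;-0.001 -0.001 0.208 0 0 0 -0.3;-0.001 -0.001 0.208 0 0 0 -0.4;-0.001 -0.001 0.208 0 0 0 -0.6;-0.001 -0.001 0.208 0 0 0 -0.6;-0.001 -0.001 0.208 0 0 0 -0.6", "grip_force": 20}}

```text
time_s: 37.35
eef_pos: [427.6, -98.6, 17.4]
ee_rot: [0.0, 0.0, 1.0, -0.0]
force: [-0.8, -1.0, 5.6]
grip_width: 0.265
grip_force: 20.0
```

Emit:
{"op": "jog_arm", "data": {"series": "0 0 0 0 0 0 -0.2;0 0 0 0 0 0 0;0 0 0 0 0 0 0.2;0 0 0 0 0 0 0.2;0 0 0 0 0 0.2 0.2;0 0 0 0 0 0.4 0.2;0 0 0 0 0 0.7 0.2;0 0 0 0 0 1 0.2;0 0 0 0 0 1 0.2;0 0 0 0 0 1 0.2;0 0 0 0 0 1 0.2;0 0 0 0 0 1 0.2;0 0 0 0 0 1 0.2;0 0 0 0 0 1 -0.2;0 0 0 0 0 1 -0.3;0 0 0 0 0 1 -0.4;0 0 0 0 0 1 -0.6;0 0 0 0 0 1 -0.6;0 0 0 0 0 1 -0.6;0 0 0 0 0 1 -0.6", "grip_force": 25}}

```text
time_s: 39.85
eef_pos: [427.5, -98.5, 17.2]
ee_rot: [0.0, 0.707, 0.707, 0.0]
force: [0.6, -0.3, 3.8]
grip_width: 0.262
grip_force: 24.5
```

Emit:
{"op": "jog_arm", "data": {"series": "0 0 -0.02 0 0 0 -0.7;0 0 -0.1 0 0 0 -0.7;0 0 -0.22 0 0 0 -0.7;0 0 -0.33 0 0 0 -0.7;-0.05 0.005 -0.33 0 0 0 -0.7;-0.13 0.015 -0.33 0 0 0 -0.7;-0.22 0.024 -0.33 0 0 0 -0.7;-0.32 0.034 -0.33 0 0 0 -0.7;-0.4 0.042 -0.33 0 0 0 -0.7;-0.44 0.047 -0.33 0 0 0 -0.7;-0.454 0.048 -0.33 0 0 0 -0.7;-0.454 0.048 -0.28 0 0 0 -0.7;-0.454 0.048 -0.23 0 0 0 -0.7;-0.454 0.048 -0.21 0 0 0 -0.7;-0.454 0.048 -0.21 0 0 0 -0.7;-0.454 0.048 -0.21 0 0 0 -0.7"}}

```text
time_s: 41.85
eef_pos: [446.9, -280.1, 101.9]
ee_rot: [0.001, 0.707, 0.707, 0.0]
force: [0.1, -0.7, -1.6]
grip_width: 0.267
grip_force: 24.9
```

```bash
python3 - <<'E'
from h import *
s=sense();print(s['eef_pos'],s['ee_rot'],s['grip_width'],s['force'])
q=capture('side');p=capture('wrist')
g=cv2.cvtColor(q['img'],cv2.COLOR_RGB2BGR)[120:210,365:485];
w=cv2.cvtColor(p['img'],cv2.COLOR_RGB2BGR)[140:380,160:480]
cv2.imwrite('pics/c10.png',np.hstack([cv2.resize(g,(400,300),interpolation=2),cv2.resize(w,(400,300))]))
E
```

```text
[ 446.90052061 -280.10342523  101.9119086 ] [6.45639137e-04 7.07060693e-01 7.07152571e-01 1.54638235e-05] 0.26669721546069064 [ 0.13886602 -0.6784976  -1.59214272]
```

View pics/c10.png

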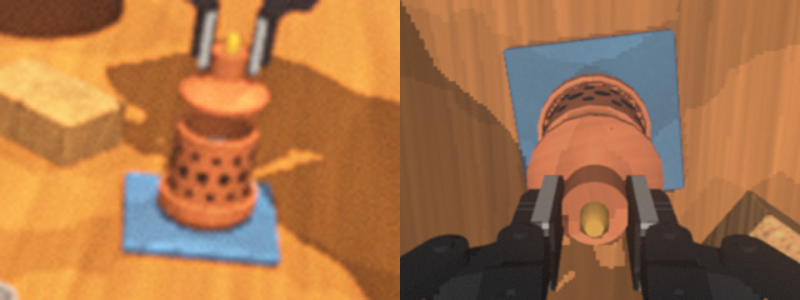

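The lid hangs level over the seated drum. I'll lower it gently.

Emit:
{"op": "jog_arm", "data": {"series": "0 0 0.012 0 0 0 -0.7;0 0 0.022 0 0 0 -0.7;0 0 0.03 0 0 0 -0.7;0 0 0.036 0 0 0 -0.7;0 0 0.041 0 0 0 -0.7;0 0 0.045 0 0 0 -0.7;0 0 0.048 0 0 0 -0.7;0 0 0.048 0 0 0 -0.7"}}

```text
time_s: 42.95
eef_pos: [446.7, -280.1, 82.2]
ee_rot: [0.0, 0.707, 0.707, 0.0]
force: [-0.7, 0.2, 2.3]
grip_width: 0.269
grip_force: 25.2
```

Emit:
{"op": "jog_arm", "data": {"series": "0 0 0 0 0 0 -0.3;0 0 0 0 0 0 0;0 0 0 0 0 0 0.2;0 0 0 0 0 0 0.2;0 0 -0.05 0 0 0 0.2;0 0 -0.12 0 0 0 0.2;0 0 -0.2 0 0 0 0.2;0 0 -0.2 0 0 0 0.2;0 0 -0.2 0 0 0 0.2"}}

```text
time_s: 44.08
eef_pos: [446.2, -279.7, 161.1]
ee_rot: [-0.001, 0.707, 0.707, -0.0]
force: [-0.1, -0.3, -0.6]
grip_width: 0.601
grip_force: 0.0
```

```bash
python3 - <<'E'
from h import *
s=sense();print(s['eef_pos'],s['ee_rot'],s['force'])
p=capture('wrist');circ(p,'lid',72,(446,-280),80)
for m in mark_of('lid',p): print('w',atz(p,m['point'],65).round(1))
q=capture('side');circ(q,'lid',72,(446,-280),80)
for m in mark_of('lid',q): print('s',atz(q,m['point'],65).round(1))
q=capture('top');circ(q,'lid',72,(446,-280),80);circ(q,'finial',13)
for m in mark_of('lid',q): print('t',atz(q,m['point'],65).round(1))
# pin top by brass colour in wrist view
h=cv2.cvtColor(p['img'],cv2.COLOR_RGB2HSV);m=cv2.inRange(h,(20,120,80),(35,255,255))
for k in cv2.findContours(m,0,1)[0]:
    if cv2.contourArea(k)>8:
        x,y,a,b=cv2.boundingRect(k);print((x,y,a,b),atz(p,(y+b/2,x+a/2),108).round(1))
E
```

```text
[ 446.23834358 -279.74157261  161.10933001] [-6.22160278e-04  7.07171285e-01  7.07041998e-01 -4.05272123e-06] [-0.06486591 -0.26948214 -0.61395959]
lid 0.95 [ 447.2 -282.1] [55.7 55.7] mark []
lid 0.8 [ 453.  -308.2] [ 56.4 114.6] mark [[444.3, -409.8]]
s [ 443.5 -276.4   65. ]
lid 0.58 [ 450.7 -273.9] [36.9 55. ] mark [[440.6, -296.6]]
finial 0.69 [409.7 307.3] [33.9 36.3] mark [[409.5, 308.6]]
finial 0.24 [ 448.  -288.2] [38.  57.7] mark [[409.5, 308.6]]
t [ 443.5 -280.7   65. ]
(311, 254, 11, 10) [ 447.1 -283.   108. ]
```

Emit:
{"op": "jog_arm", "data": {"series": "0.08 -0.005 -0.05 0 0 0 0.4;0.2 -0.01 -0.05 0 0 -0.1 0.4;0.35 -0.02 -0.05 0 0 -0.2 0.4;0.5 -0.03 -0.05 0 0 -0.3 0.4;0.65 -0.035 -0.05 0 0 -0.4 0.4;0.8 -0.045 -0.05 0 0 -0.5 0.4;0.9 -0.05 -0.05 0 0 -0.7 0.4;0.9 -0.05 -0.05 0 0 -1 0.4;0.9 -0.05 -0.05 0 0 -1 0.4;0.9 -0.05 -0.05 0 0 -1 0.4;0.9 -0.05 -0.05 0 0 -1 0.4;0.9 -0.05 -0.05 0 0 -1 0.4"}}

```text
time_s: 46.32
eef_pos: [426.6, 79.9, 181.9]
ee_rot: [0.0, 0.002, 1.0, -0.0]
force: [0.7, -0.1, -0.8]
grip_width: 0.697
grip_force: 0.0
```

Emit:
{"op": "jog_arm", "data": {"series": "0.01 0.12 0 0 0 0 0.2;0.02 0.26 0 0 0 0 0.2;0.03 0.4 0 0 0 0 0.2;0.038 0.53 0 0 0 0 0.2;0.041 0.5675 0.1 0 0 0 0.2;0.041 0.5675 0.205 0 0 0 0.2;0.041 0.5675 0.205 0 0 0 0.2;0.041 0.5675 0.205 0 0 0 0.2;0.041 0.5675 0.205 0 0 0 0.2"}}

```text
time_s: 47.45
eef_pos: [411.2, 307.2, 101.6]
ee_rot: [0.001, 0.001, 1.0, 0.001]
force: [0.0, -0.1, 0.3]
grip_width: 0.6
grip_force: 0.0
```

```bash
python3 - <<'E'
from h import *
s=sense();print(s['eef_pos'],s['ee_rot'],s['grip_width'],s['joints'].round(2))
p=capture('wrist');circ(p,'finial',13)
q=capture('side');circ(q,'finial',13)
q=capture('top');circ(q,'finial',13)
h=cv2.cvtColor(p['img'],cv2.COLOR_RGB2HSV);m=cv2.inRange(h,(20,120,60),(35,255,255))
for k in cv2.findContours(m,0,1)[0]:
    if cv2.contourArea(k)>30:
        x,y,a,b=cv2.boundingRect(k);print((x,y,a,b),atz(p,(y+b/2,x+a/2),20).round(1))
E
```

```text
[411.17148215 307.15826383 101.6445383 ] [1.41839941e-03 5.52972844e-04 9.99998643e-01 6.29051136e-04] 0.600325165658718 [ 0.41  0.42  1.69  0.    1.03 -1.16]
finial 0.67 [412.1 306.4] [30.9 38.1] mark [[408.8, 306.9]]
finial 0.8 [408.5 306.1] [52.  33.2] mark [[409.0, 307.4]]
finial 0.57 [417.2 306.5] [10.6 25.6] mark [[406.6, 316.0]]
(309, 219, 28, 28) [404.4 311.9  20. ]
```

Emit:
{"op": "jog_arm", "data": {"series": "0 0 0.08 0 0 0 0.2;0 0 0.15 0 0 0 0.2;0 0 0.2 0 0 0 0.2;0 0 0.227 0 0 0 0.2;0 0 0.227 0 0 0 0.2;0 0 0.227 0 0 0 -0.1;0 0 0.227 0 0 0 -0.3;0 0 0.227 0 0 0 -0.4;0 0 0.227 0 0 0 -0.6;0 0 0.227 0 0 0 -0.6;0 0 0.227 0 0 0 -0.6", "grip_force": 20}}

```text
time_s: 49.28
eef_pos: [410.4, 307.0, 9.5]
ee_rot: [0.0, 0.0, 1.0, 0.0]
force: [-1.9, -0.3, 5.6]
grip_width: 0.265
grip_force: 19.7
```

Emit:
{"op": "jog_arm", "data": {"series": "0 0 0 0 0 0 -0.2;0 0 0 0 0 0 0;0 0 0 0 0 0 0.2;0 0 0 0 0 0 0.2;0 0 0 0 0 0.2 0.2;0 0 0 0 0 0.4 0.2;0 0 0 0 0 0.7 0.2;0 0 0 0 0 1 0.2;0 0 0 0 0 1 0.2;0 0 0 0 0 1 0.2;0 0 0 0 0 1 0.2;0 0 0 0 0 1 0.2;0 0 0 0 0 1 0.2;0 0 0 0 0 1 -0.2;0 0 0 0 0 1 -0.3;0 0 0 0 0 1 -0.4;0 0 0 0 0 1 -0.6;0 0 0 0 0 1 -0.6;0 0 0 0 0 1 -0.6;0 0 0 0 0 1 -0.6", "grip_force": 25}}

```text
time_s: 51.78
eef_pos: [410.3, 307.0, 9.2]
ee_rot: [0.0, 0.707, 0.707, 0.0]
force: [0.2, -0.5, 3.1]
grip_width: 0.256
grip_force: 24.5
```

Emit:
{"op": "jog_arm", "data": {"series": "0 0 -0.02 0 0 0 -0.7;0 0 -0.1 0 0 0 -0.7;0 0 -0.22 0 0 0 -0.7;0 0 -0.34 0 0 0 -0.7;0 0 -0.46 0 0 0 -0.7;-0.05 0.003 -0.5 0 0 0 -0.7;-0.14 0.008 -0.5 0 0 0 -0.7;-0.26 0.015 -0.5 0 0 0 -0.7;-0.38 0.023 -0.5 0 0 0 -0.7;-0.5 0.03 -0.5 0 0 0 -0.7;-0.62 0.038 -0.5 0 0 0 -0.7;-0.72 0.044 -0.5 0 0 0 -0.7;-0.75 0.046 -0.5 0 0 0 -0.7"}}

```text
time_s: 53.4
eef_pos: [428.5, 5.3, 209.4]
ee_rot: [0.0, 0.708, 0.706, 0.0]
force: [0.4, 0.2, -1.1]
grip_width: 0.257
grip_force: 24.8
```

Emit:
{"op": "jog_arm", "data": {"series": "-0.08 0.005 0 0 0 0 -0.7;-0.2 0.012 0 0 0 0 -0.7;-0.32 0.02 0 0 0 0 -0.7;-0.44 0.028 0 0 0 0 -0.7;-0.56 0.035 0 0 0 0 -0.7;-0.65 0.041 0 0 0 0 -0.7;-0.7 0.044 0 0 0 0 -0.7;-0.7175 0.045 0 0 0 0 -0.7;-0.7175 0.045 0.08 0 0 0 -0.7;-0.7175 0.045 0.15 0 0 0 -0.7;-0.7175 0.045 0.175 0 0 0 -0.7;-0.7175 0.045 0.175 0 0 0 -0.7;-0.7175 0.045 0.175 0 0 0 -0.7"}}

```text
time_s: 55.02
eef_pos: [447.0, -280.1, 140.3]
ee_rot: [0.001, 0.707, 0.707, 0.0]
force: [0.9, -0.5, -0.4]
grip_width: 0.259
grip_force: 24.7
```

```bash
python3 - <<'E'
from h import *
s=sense();print(s['eef_pos'],s['ee_rot'],s['grip_width'],s['force'])
q=capture('side')
for l,z in (('finial',130),('lid',65),('dish',8)):
    for m in mark_of(l,q)[:2]: print(l,np.round(m['point'],1),round(m['confidence'],2),'expected',proj(q,(446.5,-280,z)).round(1))
E
```

```text
[ 447.04682814 -280.13822006  140.28137201] [9.51382955e-04 7.07026977e-01 7.07185937e-01 9.83819265e-06] 0.2588682189527349 [ 0.86567482 -0.46359371 -0.38407266]
finial [132.7 433.3] 0.52 expected [131.2 434.8]
lid [157.5 432.7] 0.85 expected [159.9 429.7]
```

Emit:
{"op": "jog_arm", "data": {"series": "0 0 0.015 0 0 0 -0.7;0 0 0.028 0 0 0 -0.7;0 0 0.038 0 0 0 -0.7;0 0 0.048 0 0 0 -0.7;0 0 0.056 0 0 0 -0.7;0 0 0.062 0 0 0 -0.7;0 0 0.066 0 0 0 -0.7;0 0 0.068 0 0 0 -0.7;0 0 0.068 0 0 0 -0.7"}}

```text
time_s: 56.35
eef_pos: [446.6, -280.1, 112.2]
ee_rot: [0.0, 0.707, 0.707, -0.0]
force: [-1.0, 0.2, 1.7]
grip_width: 0.257
grip_force: 25.0
```

Emit:
{"op": "jog_arm", "data": {"series": "0 0 0 0 0 0 -0.3;0 0 0 0 0 0 0;0 0 0 0 0 0 0.2;0 0 0 0 0 0 0.2;0 0 -0.05 0 0 0 0.2;0 0 -0.12 0 0 0 0.2;0 0 -0.2 0 0 0 0.2;0 0 -0.2 0 0 0 0.2;0 0 -0.2 0 0 0 0.2;0 0 -0.2 0 0 0 0.2"}}

```text
time_s: 57.6
eef_pos: [446.2, -279.7, 190.8]
ee_rot: [-0.001, 0.707, 0.707, -0.0]
force: [0.1, 0.0, -0.2]
grip_width: 0.598
grip_force: 0.0
```

```bash
python3 - <<'E'
from h import *
s=sense();print(s['eef_pos'],s['force'],s['grip_force'])
q=capture('side');p=capture('wrist');t=capture('top')
B=lambda k:cv2.cvtColor(k['img'],cv2.COLOR_RGB2BGR)
cv2.imwrite('pics/c11.png',np.hstack([cv2.resize(B(q)[105:225,375:475],(250,300),interpolation=2),cv2.resize(B(p)[100:400,160:480],(300,300)),cv2.resize(B(t)[270:360,392:482],(250,300),interpolation=2)]))
E
```

```text
[ 446.21720595 -279.74285341  190.842166  ] [ 0.09922201  0.00130941 -0.15506072] 0.0
```

View pics/c11.png

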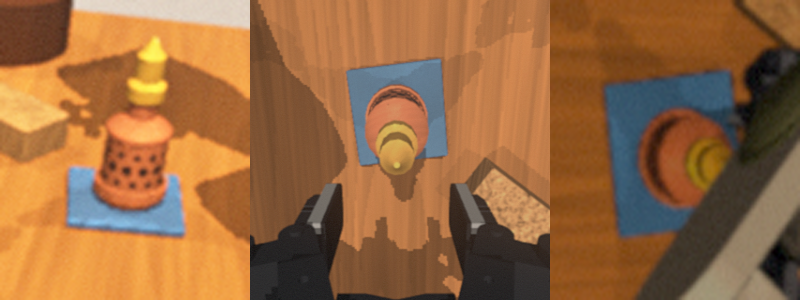

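The picture shows the whole stack upright on the tile (side view, tip at crop (45,152)) and free of the gripper. Handing in.

```bash
python3 -c "
from rig import finish_job
print(finish_job())"
```

```text
the job is handed in; nothing more can be done
None
```

The incense burner stands assembled on the tile (dish, ember cup, drum, lid, finial), upright and let go in the last pictures, and the job is handed in at about 58 s; no verdict was returned. I made no contact with the measuring cup or tongs, but did not re-measure them at the end.

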